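# Index a circuit-board carriage to its next station

### The arm

A 6-joint arm with a two-finger parallel gripper is mounted at the origin on the work surface. World frame = base frame: x ahead of the robot, y to its left, z up, the work surface at z = 0. Lengths are in m, angles in degrees, forces in N, time in s.
With the tool pointing down it reaches from about 0.375 to 0.925 m from the base axis. Payload 5.7 kg.
Tool frame: the origin (TCP) lies on the centre line of the jaws, within the pads' length; the fingertips stand 17 mm ahead of it and the grasp point (between the pads) lies 2 mm behind it; z points along the fingers, y is the line along which they close (so a half turn about z gives the same grasp; the last joint's range is limited). The gripper opens to 85 mm and grips with 20 to 120 N. Pads are 22 mm wide; open, the fingers measure 114 mm over their backs; the gripper's body (76 mm by 85 mm) begins 54 mm behind the grasp point. The pads swing forward as they close: fully open they stand 13 mm farther back than shut.
Start: joints at [-72.714, 20.558, 86.54, -0, 72.909, -6.595], TCP at [0.243, -0.549, 0.248] pointing down, gripper open.
Joint ranges: [-170.27, 170.27], [-57.76, 135], [12.27, 136.19], [-55.21, 235.2], [11.17, 155.16], [-170.74, 170.74]. Speed limits (degrees/s): [136.94, 136.94, 180, 180, 180, 180].

### API

Orientations are given as [roll, pitch, yaw] about the fixed x, y, z axes, in that order (R = Rz(yaw) Ry(pitch) Rx(roll)).
In Python, from bench import * gives the robot as it stands.
- The arm moves only by the shell command python3 -m jog 'ROWS' [FORCE]. ROWS is JSON, a list of rows, each a list of 3 entries, a list of its own where there are three numbers: the shift along the tool's x, y, z in m, then the turn, a rotation vector about the tool's x, y, z in degrees, then the opening, from 0 (shut) to 1 (fully open). A call has 1 to 5 rows; each row is the pose to reach, as a shift and turn from the pose commanded when the call began, along the tool's axes at that moment; what a row does not reach only later rows make up. A row lasts 1/12 s, in which the tool goes at most 41.7 mm and 7.16 degrees, less where a joint would pass 70% of its speed; a pose out of reach is approached as far as the arm can. A call with a gripper value outside its range is refused whole. The fingers move at their own pace and stop on an object; FORCE is the grip in N (left out, the last holds). Time passes only in rows, so rows that repeat a pose let the fingers close. It gives the time, the measured TCP pose, the force, the opening and the grip force at its end, in the units of the state.
- sense(): the state, without advancing time (a new reading comes with each control period).
- camera(name): name is "scene" or "side" or "wrist"; returns a dict with "pixels" (384x512x3 uint8, red, green, blue), "fx", "fy", "cx", "cy" (pixels), "world_from_camera" (4x4, takes a point from camera to world coordinates); the wrist camera has in their place "tool_from_camera" (4x4, takes a point from camera to tool coordinates, whose origin is the TCP and whose axes are the flange's). Camera axes: x right, y up, looking along -z (the intrinsics and any distortion apply to the point x, -y, -z); pixel columns grow to the right and rows downward; lengths in m; the calibration is good to about 2 mm. A picture is of the moment at which its call begins: read the wrist's pose just before it. There is no depth.
- hand_in(): hands the job in; it is judged then, once.
The state is a dict: "time": time; "joint_positions": joint angles; "qvel": joint speeds; "tau": joint torques, N m; "ee_pos": TCP position; "ee_rot": TCP orientation; "contact_force": force on the tool from outside, world axes, zero at the start; "moment": the same for the moment, N m; "opening": finger opening in m; "finger_force": force on a finger pad.
Only numpy, scipy, OpenCV 4.12 (cv2) and the standard library are available. Lean on these libraries where they do the work, as an engineer would, in place of code of your own. Each camera call takes 0.05 s, during which the arm holds its last target. There are 200 camera calls.

### The job

The carriage that holds the circuit board is pinned on its rail by a spring plunger. Pull the black knob up, move the carriage a little way off towards the black fume extractor, let the pin down onto the rail's strip well short of the next hole, and slide on with the pin riding there, feeling for that hole, until the pin snaps fully home in it. Do not force the carriage against its pin, leave the things lying around as they are, and let go at the end.

Things in the scene. Friction and masses are not known exactly. Their poses are not given: they have to be found in the camera images.
- rail: Fixed slide rail on a plywood board (200 x 400 x 15 mm). Origin on the table below the rail's centre line, midway along. y runs along the rail (the carriage slides so), z up. Between its two steel bars lies an index strip with 5 holes: the carriage starts in the middle one, the next on either side is 36 to 58 mm from it (varies, not measured), a further one 38 mm beyond that.
- knob (a point): Centre of the round black plunger knob: 26 mm diameter, 26 mm tall, upright; rises with the plunger. Axes as the rail's. With the pin home, a 22 mm collar ends 16 mm below this point and the carriage plate (110 mm along the rail) is 34 mm below. 37 mm and more away on the rail's +x side lies the green circuit board, its parts 22 mm or more below. Nothing stands beside the knob along the rail.
- carriage (a joint): Position of the carriage along the rail's +y, m; 0 in the middle hole, where it starts (play about 1.5 mm). It slides with about 2 N (with the pin pulled) to 7 N (pin riding on the strip), and stays where it is left while the pin is out of a hole. End stops at 0.1 either way.
- plunger (a joint): Pull of knob and pin, m: 0 home in a hole, 0.013 the upper stop. The spring pulls down with 5 N at 0, 9 N at the stop. The pin clears the hole at 0.009; let go between holes it rides on the strip at 0.008 to 0.009 and, if the knob is free to go down, drops home when the carriage brings it over a hole (pin 8 mm, flat tip; hole 11 mm wide). Home, it locks the carriage.
- pin: The 8 mm steel pin under the knob, hidden in the carriage and rail. Origin on the knob's axis, at table level when the pin is home; rises with the knob. The strip's force on it must stay below 40 N: stop pushing when it blocks the carriage.
- extractor: Fixed black benchtop fume extractor, 130 x 150 x 205 mm, standing beyond one end of the rail on the left or on the right. Origin at the centre of its underside. The carriage must go one hole towards it, along the rail.
- station: Fixed grey soldering station, 140 x 130 x 90 mm, beyond the other end of the rail. Origin at the centre of its underside.
- screwdriver: Loose screwdriver with an orange handle, 180 mm long, lying beyond the rail. Bystander, leave it.
- spool: Loose white spool, 54 mm diameter, 44 mm tall, standing beyond the rail. Origin at the centre of its underside. Bystander, leave it.
- partsbox: Loose open blue parts box, 80 x 110 x 30 mm. Origin at the centre of its underside. Bystander, leave it.

How it is judged:
By the outcome, as a careful person would: the job done as asked, in the order asked, and still so for the second after the job is handed in, with the robot touching nothing.
It also fails if it takes over 42 s, if anything falls off the work surface, if the arm or the gripper's body presses on something with over 40 N, if the wrist force passes 120 N, or if a joint passes its speed limit or range.

## Working session

There is one attempt and no reset: what is moved stays moved. The work goes in short steps, Python scripts to look and compute and a shell command to move; the robot and the scene stay as the last step left them, time stands still between calls to the robot, and variables do not carry over. Pictures are saved under pics/ and viewed, at most 10 in all, crops included, and the job is handed in when it is done.

```bash
ls; mkdir -p pics; python3 - <<'E'
from bench import *
import cv2,numpy as np
s=sense();print(s)
for n in("scene","side"):
    c=camera(n);cv2.imwrite(f"pics/{n}0.png",c["pixels"][:,:,::-1]);print(n,c["fx"],c["fy"],c["cx"],c["cy"],np.round(c["world_from_camera"],3).tolist(),c.keys())
c=camera("wrist");print(c["fx"],c["cx"],c["cy"],np.round(c["tool_from_camera"],4).tolist())
E
```

```text
pics
{'time': 0.0, 'joint_positions': array([-7.27126905e+01,  2.05984100e+01,  8.65983777e+01,  1.49554640e-03,
        7.29082492e+01, -6.59281494e+00]), 'qvel': array([ 0.07575008, -0.04082264, -0.02334515,  0.03084736, -0.01280058,
        0.10192516]), 'tau': array([ 1.40877975e-03, -5.27608681e+01, -2.78614873e+01,  3.29977445e-05,
        1.32025880e-02,  1.92407259e-05]), 'ee_pos': array([ 0.24272293, -0.54801315,  0.24745267]), 'ee_rot': array([-1.79895822e+02, -1.34787847e-02,  2.38796713e+01]), 'contact_force': array([-0.48556731, -0.05832832, -0.17312449]), 'moment': array([-0.01612473, -0.00175418,  0.01182579]), 'finger_force': 0.0, 'opening': 0.08525454654151222}
scene 482.6816488816812 482.6816488816812 249.16639998810552 190.33108017273912 [[0.434, -0.75, 0.5, 1.391], [0.901, 0.355, -0.25, -0.411], [0.01, 0.559, 0.829, 1.387], [0.0, 0.0, 0.0, 1.0]] dict_keys(['pixels', 'fx', 'fy', 'cx', 'cy', 'world_from_camera'])
side 366.27619327027094 366.27619327027094 253.36586343641088 191.3413484635087 [[-0.978, 0.151, -0.143, 0.441], [-0.207, -0.744, 0.636, 0.679], [-0.01, 0.651, 0.759, 0.864], [0.0, 0.0, 0.0, 1.0]] dict_keys(['pixels', 'fx', 'fy', 'cx', 'cy', 'world_from_camera'])
299.1327748262486 257.18663251587316 195.71222384801763 [[0.0005, 0.9448, 0.3276, 0.0841], [1.0, -0.0005, 0.0, -0.0002], [0.0002, 0.3276, -0.9448, -0.1236], [0.0, 0.0, 0.0, 1.0]]
```

View pics/scene0.png

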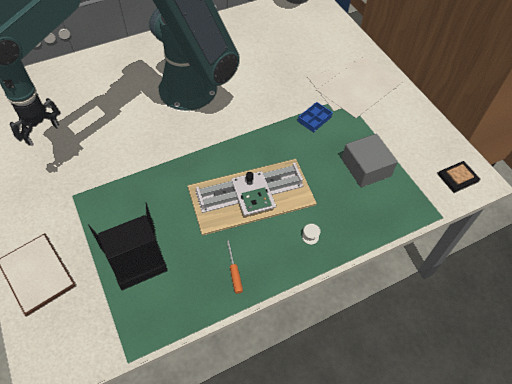

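View pics/side0.png

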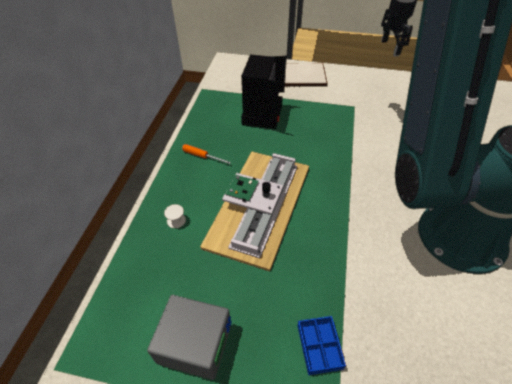

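The scene view shows the knob at (250,178), the plywood corners at (188,186), (298,160), (316,203) and (203,234), and the extractor to the left at (130,245). The side view shows the knob at (266,189), the board corners at (259,152), (309,165), (269,267) and (203,246), and the extractor at the top.

```bash
cat > h.py <<'E'
from bench import *
import cv2,numpy as np
from scipy.spatial.transform import Rotation as R
def ray(c,u,v,s=None):
    if "world_from_camera" in c: T=np.array(c["world_from_camera"])
    else:
        W=np.eye(4);W[:3,:3]=R.from_euler('xyz',s["ee_rot"],degrees=True).as_matrix();W[:3,3]=s["ee_pos"];T=W@np.array(c["tool_from_camera"])
    d=T[:3,:3]@np.array([(u-c["cx"])/c["fx"],-(v-c["cy"])/c["fy"],-1]);return T[:3,3],d/np.linalg.norm(d)
def tri(rays):
    A=sum(np.eye(3)-np.outer(d,d) for o,d in rays);b=sum((np.eye(3)-np.outer(d,d))@o for o,d in rays);return np.linalg.solve(A,b)
def plane(r,z): o,d=r;return o+d*(z-o[2])/d[2]
E
python3 - <<'E'
from h import *
a=camera("scene");b=camera("side")
print("knob",tri([ray(a,250,177),ray(b,266,188)]).round(4))
for n,c,P in(("sc",a,[(188,186),(298,160),(316,203),(203,234)]),("sd",b,[(259,152),(309,165),(269,267),(203,246)])):
    Q=np.array([plane(ray(c,*p),.015) for p in P]);print(n,Q.round(4).tolist(),Q.mean(0))
print("extr",plane(ray(a,140,285),0))
for n,c,x,y,w in(("a",a,250,185,50),("b",b,266,190,50)):
    cv2.imwrite(f"pics/{n}.png",cv2.resize(c["pixels"][y-w:y+w,x-w:x+w,::-1],(500,500),interpolation=2))
i=np.hstack([cv2.imread("pics/a.png"),cv2.imread("pics/b.png")]);cv2.imwrite("pics/ab.png",cv2.resize(i,(800,400)))
E
```

```text
knob [0.5564 0.0065 0.0839]
sc [[0.4571, -0.1804, 0.015], [0.5201, 0.2173, 0.015], [0.7062, 0.1837, 0.015], [0.6528, -0.2062, 0.015]] [0.58406115 0.00361079 0.015     ]
sd [[0.6183, -0.2078, 0.015], [0.4468, -0.1796, 0.015], [0.5073, 0.2119, 0.015], [0.6942, 0.1852, 0.015]] [0.56664186 0.00243459 0.015     ]
extr [ 0.72593147 -0.44572701  0.        ]
```

View pics/ab.png

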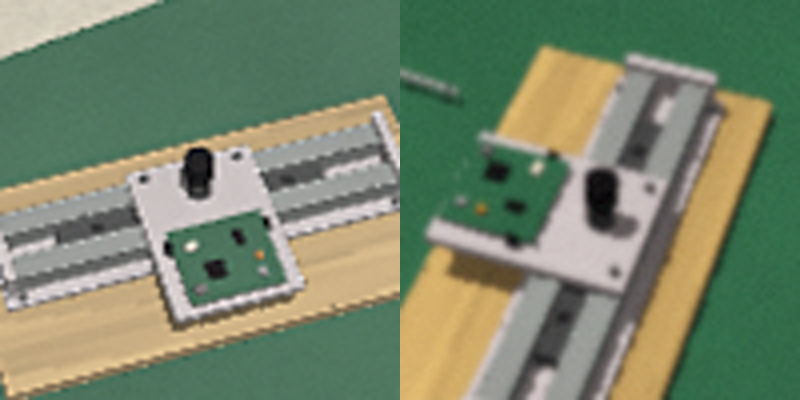

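The crop confirms the knob centre at about scene (250,177.5) and side (266,188), with the circuit board beyond it. The rail yaw is about -8.7°. The extractor is on the rail's -y side, so I move that way. First I go to hover above the knob with the jaws along the rail.

```bash
python3 -m jog '[[[0.032,-0.024,0],[0,0,6.5],1],[[0.064,-0.048,0],[0,0,13],1],[[0.096,-0.072,0],[0,0,19.5],1],[[0.128,-0.096,0],[0,0,26],1],[[0.16,-0.12,0],[0,0,32.6],1]]'
python3 -m jog '[[[0,0,0],[0,0,0],1]]'
cat >> h.py <<'E'
def to(x,y,z):
    s=sense();M=R.from_euler('xyz',s["ee_rot"],degrees=True).as_matrix();return (M.T@(np.array([x,y,z])-s["ee_pos"])).round(4)
E
python3 -c "
from h import *
print(to(.556,.0065,.195),sense()['joint_positions'])"
```

```text
time: 0.67
ee_pos: [0.3409, -0.3727, 0.2482]
ee_rot: [-180.0, -0.0, -9.0]
contact_force: [1.5, 0.2, -0.5]
opening: 0.0857
finger_force: 0.0
time: 0.75
ee_pos: [0.3423, -0.3677, 0.248]
ee_rot: [-179.7, 0.0, -8.9]
contact_force: [-0.3, 1.2, 0.2]
opening: 0.0856
finger_force: 0.0
[ 0.1531 -0.4026  0.0549] [-55.06480707  12.62592342  98.22256051   0.18844556  69.37439938
  43.79083939]
```

```bash
python3 -m jog '[[[0.014,-0.036,0],[0,0,0],1],[[0.028,-0.072,0],[0,0,0],1],[[0.042,-0.108,0.005],[0,0,0],1],[[0.056,-0.145,0.01],[0,0,0],1],[[0.07,-0.183,0.015],[0,0,0],1]]'
python3 -m jog '[[[0.014,-0.036,0.005],[0,0,0],1],[[0.028,-0.072,0.01],[0,0,0],1],[[0.042,-0.108,0.015],[0,0,0],1],[[0.056,-0.145,0.02],[0,0,0],1],[[0.07,-0.183,0.025],[0,0,0],1]]'
python3 -m jog '[[[0,0,0],[0,0,0],1]]'
python3 -c "
from h import *
print(to(.556,.0065,.195),sense()['joint_positions'])"
```

```text
time: 1.17
ee_pos: [0.438, -0.203, 0.2334]
ee_rot: [180.0, -0.0, -8.7]
contact_force: [0.3, 0.3, 0.0]
opening: 0.0856
finger_force: 0.0
time: 1.58
ee_pos: [0.535, -0.0323, 0.2082]
ee_rot: [180.0, -0.0, -8.6]
contact_force: [0.5, -0.5, -0.7]
opening: 0.0853
finger_force: 0.0
time: 1.67
ee_pos: [0.5369, -0.0283, 0.2077]
ee_rot: [-179.8, -0.1, -8.4]
contact_force: [0.2, -0.8, -0.8]
opening: 0.0853
finger_force: 0.0
[ 0.0138 -0.0371  0.0128] [-10.49657567  17.826546    97.16955807   0.19866763  64.9359962
  87.78838127]
```

```bash
python3 -c "
from h import *
import pickle
s=sense();c=camera('wrist');pickle.dump((s,c),open('w1.pkl','wb'))"
python3 -m jog '[[[0.012,-0.032,0.01],[0,0,0.3],1],[[0.014,-0.037,0.015],[0,0,0.3],1],[[0.014,-0.037,0.015],[0,0,0.3],1],[[0.014,-0.037,0.015],[0,0,0.3],1]]'
python3 - <<'E'
from h import *
import pickle
s=sense();c=camera('wrist');pickle.dump((s,c),open('w2.pkl','wb'))
p=pickle.load(open('w1.pkl','rb'))[1]["pixels"]
i=np.hstack([p[:,80:432],c["pixels"][:,80:432]]);cv2.imwrite("pics/w.png",cv2.resize(i[:,:,::-1],(800,436)))
E
```

```text
time: 2.05
ee_pos: [0.5528, -0.0002, 0.193]
ee_rot: [180.0, 0.1, -8.9]
contact_force: [-0.8, -0.9, -0.0]
opening: 0.0854
finger_force: 0.0
```

View pics/w.png

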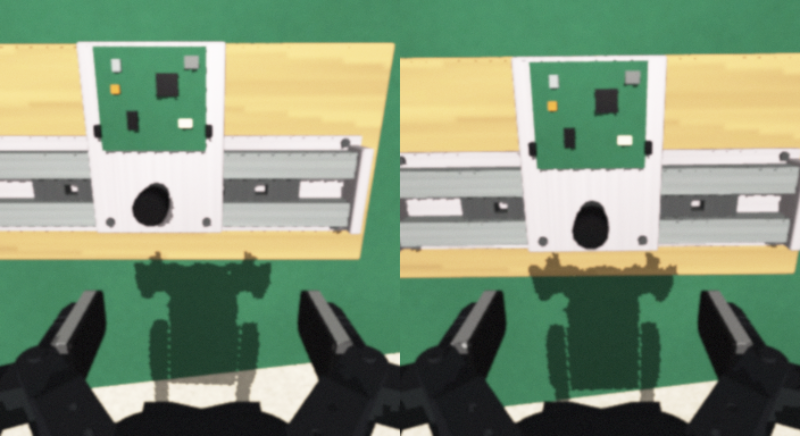

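The wrist views show the knob at about (152,205) in the left frame and (590,226) in the right frame. The outer strip holes are at about (72,188) and (261,188) in the left frame and at (502,206) and (696,204) in the right. I fit the knob silhouette and triangulate the far hole.

```bash
python3 - <<'E'
from h import *
import pickle
from scipy.optimize import least_squares
V=[pickle.load(open(f'w{i}.pkl','rb')) for i in(1,2)]
def proj(s,c,P):
    W=np.eye(4);W[:3,:3]=R.from_euler('xyz',s["ee_rot"],degrees=True).as_matrix();W[:3,3]=s["ee_pos"];T=np.linalg.inv(W@np.array(c["tool_from_camera"]))
    q=P@T[:3,:3].T+T[:3,3];return np.c_[c["cx"]+c["fx"]*q[:,0]/-q[:,2],c["cy"]-c["fy"]*q[:,1]/-q[:,2]]
B=[]
for (s,c),(u,v) in zip(V,[(214,180),(247,199)]):
    m=(c["pixels"].max(2)<60).astype(np.uint8);_,L,st,_=cv2.connectedComponentsWithStats(m);k=L[v,u];print(st[k]);x,y,w,h,_=st[k];B.append([x-.5,x+w-.5,y+h-.5])
t=np.linspace(0,2*np.pi,73);C=np.c_[np.cos(t),np.sin(t),0*t]*.013
def f(p):
    r=[]
    for (s,c),b in zip(V,B):
        q=proj(s,c,np.r_[C+p+[0,0,.013],C+p-[0,0,.013]]);r+=[q[:,0].min()-b[0],q[:,0].max()-b[1],q[:,1].max()-b[2]]
    return np.array(r)
o=least_squares(f,[.556,.006,.084]);k=o.x;print("knob",k.round(4),o.fun.round(2))
def px(u): return 80+u/1.136
for n,a,b in(("R",(261,188),(696-400,204)),("L",(72,188),(502-400,206))):
    print(n,tri([ray(V[0][1],px(a[0]),a[1]/1.136,V[0][0]),ray(V[1][1],px(b[0]),b[1]/1.136,V[1][0])]).round(4))
    for z in(.025,.035):
        h=plane(ray(V[1][1],px(b[0]),b[1]/1.136,V[1][0]),z);print(z,h.round(4),np.linalg.norm((h-k)[:2]).round(4))
E=[plane(ray(V[0][1],px(a),b/1.136,V[0][0]),.015) for a,b in((0,261),(360,259))];d=E[0]-E[1];print("yaw y-axis",np.degrees(np.arctan2(d[1],d[0])))
E=[plane(ray(V[1][1],px(a),b/1.136,V[1][0]),.015) for a,b in((0,277),(394,273))];d=E[0]-E[1];print(np.degrees(np.arctan2(d[1],d[0])))
print(to(*(k+[0,0,.002])),k+[0,0,.002])
E
```

```text
[197 163  32  35 850]
[233 179  30  39 919]
knob [0.5539 0.008  0.0771] [ 0.05  1.69  0.46 -1.85  0.33 -0.42]
R [ 0.5411 -0.0832  0.0284]
0.025 [ 0.5397 -0.0838  0.025 ] 0.0929
0.035 [ 0.543  -0.0814  0.035 ] 0.0901
L [0.5682 0.0825 0.0395]
0.025 [0.5647 0.0875 0.025 ] 0.0803
0.035 [0.5671 0.0841 0.035 ] 0.0772
yaw y-axis 82.10881570802422
81.73881445434502
[-0.0003 -0.0086  0.1143] [0.55385144 0.00798873 0.0790722 ]
```

```bash
python3 -m jog '[[[0,-0.008,0.025],[0,0,0],1],[[0,-0.008,0.05],[0,0,0],1],[[0,-0.008,0.075],[0,0,0],1],[[0,-0.008,0.095],[0,0,0],1],[[0,-0.008,0.109],[0,0,0],1]]'
python3 -m jog '[[[0,0,0],[0,0,0],1],[[0,0,0],[0,0,0],1]]'
python3 - <<'E'
from h import *
print(sense()["ee_pos"])
a=camera("scene")["pixels"][130:230,200:300];b=camera("side")["pixels"][140:240,216:316]
cv2.imwrite("pics/d.png",cv2.resize(np.hstack([a,b])[:,:,::-1],(800,400),interpolation=2))
E
```

```text
time: 2.52
ee_pos: [0.5534, 0.0072, 0.0831]
ee_rot: [180.0, 0.1, -9.0]
contact_force: [0.2, -0.7, -0.5]
opening: 0.0856
finger_force: 0.0
time: 2.68
ee_pos: [0.5541, 0.0076, 0.0843]
ee_rot: [180.0, 0.1, -9.0]
contact_force: [0.1, -0.8, 0.3]
opening: 0.0852
finger_force: 0.0
[0.55408608 0.00758269 0.08431523]
```

View pics/d.png

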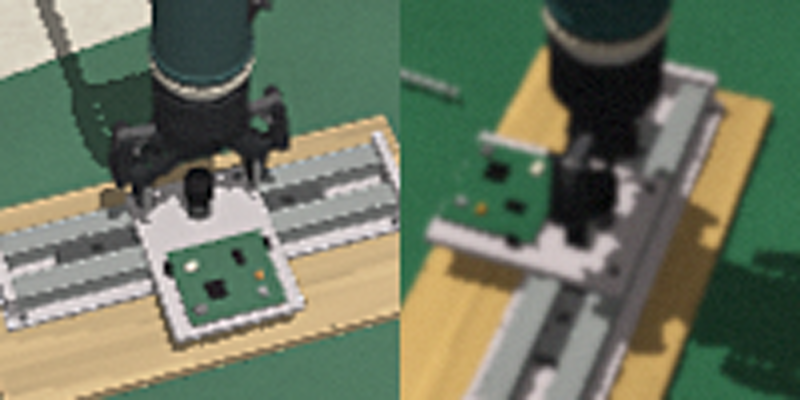

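The knob stands centred between the open fingers in both views (about (199,190) in the left crop). I close gently and watch the side force.

```bash
python3 -m jog '[[[0,0,0],[0,0,0],0.5],[[0,0,0],[0,0,0],0.4],[[0,0,0],[0,0,0],0.35],[[0,0,0],[0,0,0],0.3],[[0,0,0],[0,0,0],0.25]]' 25; python3 -m jog '[[[0,0,0],[0,0,0],0.2],[[0,0,0],[0,0,0],0.2],[[0,0,0],[0,0,0],0.2]]' 25
```

```text
time: 3.2
ee_pos: [0.5549, 0.0085, 0.0847]
ee_rot: [180.0, -0.0, -9.0]
contact_force: [-0.8, -4.3, 5.5]
opening: 0.0254
finger_force: 8.3
time: 3.45
ee_pos: [0.555, 0.0087, 0.0848]
ee_rot: [180.0, -0.0, -9.0]
contact_force: [-0.9, 0.0, 5.8]
opening: 0.0253
finger_force: 24.4
```

```bash
python3 -m jog '[[[0,0,-0.003],[0,0,0],0.2],[[0,0,-0.006],[0,0,0],0.2],[[0,0,-0.009],[0,0,0],0.2],[[0,0,-0.0115],[0,0,0],0.2],[[0,0,-0.0115],[0,0,0],0.2]]' 30; python3 -m jog '[[[0,0,0],[0,0,0],0.2],[[0,0,0],[0,0,0],0.2]]'
```

```text
time: 3.87
ee_pos: [0.5548, 0.0087, 0.0959]
ee_rot: [-180.0, 0.0, -9.0]
contact_force: [2.5, -1.0, -9.6]
opening: 0.025
finger_force: 30.0
time: 4.03
ee_pos: [0.5548, 0.0087, 0.0956]
ee_rot: [-180.0, 0.0, -9.0]
contact_force: [3.6, -0.4, -8.1]
opening: 0.0249
finger_force: 30.0
```

```bash
python3 -m jog '[[[0,0,-0.0007],[0,0,0],0.2],[[0,0.001,-0.0007],[0,0,0],0.2],[[0,0.002,-0.0007],[0,0,0],0.2],[[0,0.003,-0.0007],[0,0,0],0.2],[[0,0.004,-0.0007],[0,0,0],0.2]]'
```

```text
time: 4.45
ee_pos: [0.5542, 0.0048, 0.0965]
ee_rot: [-180.0, -0.0, -9.0]
contact_force: [3.7, 1.7, -8.8]
opening: 0.0251
finger_force: 30.0
```

```bash
python3 -m jog '[[[0,0.003,0],[0,0,0],0.2],[[0,0.006,0],[0,0,0],0.2],[[0,0.009,0],[0,0,0],0.2],[[0,0.012,0],[0,0,0],0.2],[[0,0.015,0],[0,0,0],0.2]]'; python3 -m jog '[[[0,0,0],[0,0,0],0.2],[[0,0,0.001],[0,0,0],0.2],[[0,0,0.002],[0,0,0],0.2],[[0,0,0.003],[0,0,0],0.2],[[0,0,0.003],[0,0,0],0.2]]'
```

```text
time: 4.87
ee_pos: [0.5519, -0.0105, 0.0966]
ee_rot: [-180.0, -0.0, -9.0]
contact_force: [3.3, 0.8, -8.6]
opening: 0.0252
finger_force: 30.0
time: 5.28
ee_pos: [0.552, -0.0104, 0.0939]
ee_rot: [180.0, -0.0, -9.0]
contact_force: [2.8, -3.2, -3.9]
opening: 0.0249
finger_force: 30.5
```

```bash
python3 -m jog '[[[0,0,0.001],[0,0,0],0.2],[[0,0,0.001],[0,0,0],0.25],[[0,0,0.001],[0,0,0],0.4],[[0,0,0.001],[0,0,0],0.45],[[0,0,0.001],[0,0,0],0.45]]'; python3 -m jog '[[[0,0,0.003],[0,0,0],0.45],[[0,0,0.005],[0,0,0],0.45]]'
```

```text
time: 5.7
ee_pos: [0.551, -0.0096, 0.0925]
ee_rot: [-180.0, 0.1, -9.0]
contact_force: [-0.4, 0.1, -0.5]
opening: 0.0382
finger_force: 0.0
time: 5.87
ee_pos: [0.5514, -0.0098, 0.0872]
ee_rot: [-180.0, 0.0, -9.0]
contact_force: [-0.2, -0.1, 0.5]
opening: 0.0382
finger_force: 0.0
```

```bash
python3 - <<'E'
from h import *
print(sense()["ee_pos"],sense()["opening"])
a=camera("scene")["pixels"][130:230,190:290];b=camera("wrist")["pixels"][100:300,156:356]
cv2.imwrite("pics/e.png",np.hstack([cv2.resize(a,(400,400)),cv2.resize(b,(400,400))])[:,:,::-1])
E
```

```text
[ 0.55138303 -0.00978742  0.08715466] 0.03823756403866515
```

View pics/e.png

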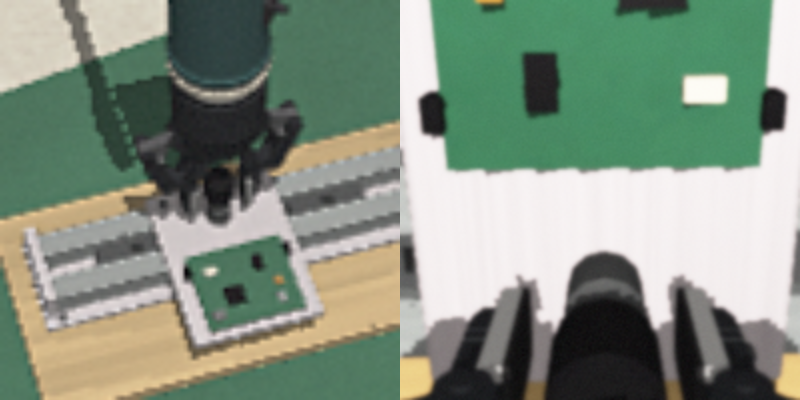

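The knob stands up and free, centred between the pads, with the pin riding on the strip. I now push with the trailing pad.

```bash
python3 -m jog '[[[0,0.002,0],[0,0,0],0.45],[[0,0.004,0],[0,0,0],0.45],[[0,0.006,0],[0,0,0],0.45],[[0,0.008,0],[0,0,0],0.45],[[0,0.01,0],[0,0,0],0.45]]';python3 -m jog '[[[0,0.001,0],[0,0,0],0.45],[[0,0.002,0],[0,0,0],0.45],[[0,0.003,0],[0,0,0],0.45],[[0,0.004,0],[0,0,0],0.45],[[0,0.005,0],[0,0,0],0.45]]'
```

```text
time: 6.38
ee_pos: [0.5503, -0.0198, 0.0875]
ee_rot: [-179.9, -0.0, -9.0]
contact_force: [1.3, 3.3, -1.4]
opening: 0.0388
finger_force: 1.6
time: 6.8
ee_pos: [0.5494, -0.0249, 0.0875]
ee_rot: [-180.0, 0.0, -9.0]
contact_force: [1.2, 3.2, -2.1]
opening: 0.0385
finger_force: 1.3
```

```bash
for i in 1; do :; done; python3 -m jog '[[[0,0.001,0],[0,0,0],0.45],[[0,0.002,0],[0,0,0],0.45],[[0,0.003,0],[0,0,0],0.45],[[0,0.004,0],[0,0,0],0.45],[[0,0.005,0],[0,0,0],0.45]]'; python3 -c "
from h import *
print(sense()['contact_force'],sense()['tau'].round(1))"
```

```text
time: 7.22
ee_pos: [0.5487, -0.0299, 0.0876]
ee_rot: [-180.0, -0.0, -9.0]
contact_force: [1.0, 3.2, 0.2]
opening: 0.0386
finger_force: 1.5
[0.96783799 3.15951199 0.20481328] [ -1.4 -52.  -18.9  -0.8   0.1   0. ]
```

```bash
python3 -m jog '[[[0,0.001,0],[0,0,0],0.45],[[0,0.002,0],[0,0,0],0.45],[[0,0.003,0],[0,0,0],0.45],[[0,0.004,0],[0,0,0],0.45]]'
```

```text
time: 7.55
ee_pos: [0.5481, -0.0339, 0.0876]
ee_rot: [-180.0, -0.0, -9.0]
contact_force: [1.2, 2.3, 0.9]
opening: 0.0386
finger_force: 1.5
```

```bash
python3 -m jog '[[[0,0.001,0],[0,0,0],0.45],[[0,0.002,0],[0,0,0],0.45],[[0,0.003,0],[0,0,0],0.45]]'
```

```text
time: 7.8
ee_pos: [0.5477, -0.0368, 0.0876]
ee_rot: [-180.0, -0.0, -9.0]
contact_force: [1.3, 2.7, 0.8]
opening: 0.0382
finger_force: 1.5
```

```bash
python3 -m jog '[[[0,0.001,0],[0,0,0],0.45],[[0,0.002,0],[0,0,0],0.45],[[0,0.003,0],[0,0,0],0.45]]'
```

```text
time: 8.05
ee_pos: [0.5473, -0.0398, 0.0876]
ee_rot: [-180.0, -0.0, -9.0]
contact_force: [2.4, 2.2, 2.0]
opening: 0.0384
finger_force: 1.5
```

```bash
python3 -m jog '[[[0,0.001,0],[0,0,0],0.45],[[0,0.002,0],[0,0,0],0.45],[[0,0.003,0],[0,0,0],0.45]]'
```

```text
time: 8.3
ee_pos: [0.5468, -0.0428, 0.0876]
ee_rot: [-180.0, -0.0, -9.0]
contact_force: [1.2, 2.9, 1.2]
opening: 0.0384
finger_force: 1.5
```

```bash
python3 -m jog '[[[0,0.0007,0],[0,0,0],0.45],[[0,0.0014,0],[0,0,0],0.45],[[0,0.002,0],[0,0,0],0.45]]'
```

```text
time: 8.55
ee_pos: [0.5465, -0.0447, 0.0875]
ee_rot: [-180.0, -0.0, -9.0]
contact_force: [2.9, 1.9, 1.0]
opening: 0.0384
finger_force: 1.3
```

```bash
python3 -m jog '[[[0,0.0007,0],[0,0,0],0.45],[[0,0.0014,0],[0,0,0],0.45],[[0,0.002,0],[0,0,0],0.45]]'
```

```text
time: 8.8
ee_pos: [0.5461, -0.0467, 0.0874]
ee_rot: [-180.0, -0.0, -9.0]
contact_force: [2.6, 2.2, -0.5]
opening: 0.0384
finger_force: 1.4
```

```bash
python3 -m jog '[[[0,0.0007,0],[0,0,0],0.45],[[0,0.0014,0],[0,0,0],0.45]]'; python3 - <<'E'
from h import *
print(sense()["ee_pos"],sense()["contact_force"])
a=camera("scene")["pixels"][130:230,170:270];b=camera("wrist")["pixels"][100:300,156:356]
cv2.imwrite("pics/f.png",np.hstack([cv2.resize(a,(400,400)),cv2.resize(b,(400,400))])[:,:,::-1])
E
```

```text
time: 8.97
ee_pos: [0.5454, -0.048, 0.0873]
ee_rot: [-180.0, 0.0, -9.0]
contact_force: [1.4, 3.9, -1.7]
opening: 0.0384
finger_force: 1.4
[ 0.54544114 -0.04800332  0.08730033] [ 1.35913836  3.86356097 -1.65359488]
```

View pics/f.png

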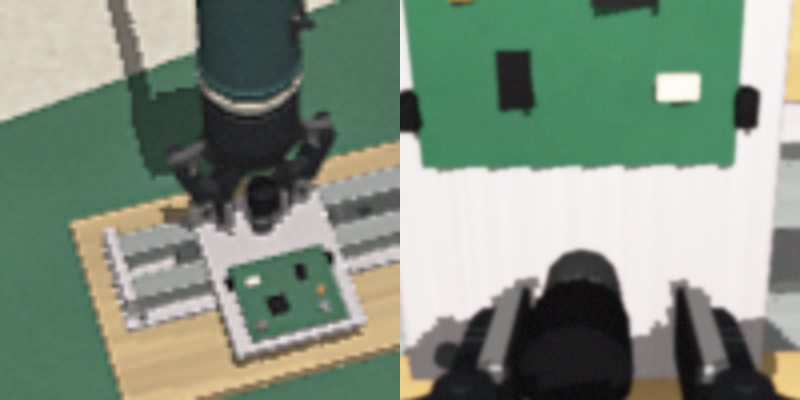

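The knob rests on the trailing pad in the wrist view. Less collar is visible than before (its edge is at row 285 instead of about 305), so the pin may just have dropped. I push on gently.

```bash
python3 -m jog '[[[0,0.0006,0],[0,0,0],0.45],[[0,0.0006,0],[0,0,0],0.45]]'
```

```text
time: 9.23
ee_pos: [0.5448, -0.0486, 0.0872]
ee_rot: [180.0, 0.1, -9.0]
contact_force: [-1.1, 0.3, -0.2]
opening: 0.0382
finger_force: 0.3
```

```bash
python3 -m jog '[[[0,0.0006,0],[0,0,0],0.45],[[0,0.0006,0],[0,0,0],0.45]]'
```

```text
time: 9.4
ee_pos: [0.5449, -0.049, 0.0873]
ee_rot: [-180.0, 0.1, -9.0]
contact_force: [-1.1, 1.7, -0.1]
opening: 0.0387
finger_force: 0.7
```

```bash
python3 -m jog '[[[0,0.0005,0],[0,0,0],0.45],[[0,0.0005,0],[0,0,0],0.45]]'
```

```text
time: 9.57
ee_pos: [0.545, -0.0495, 0.0874]
ee_rot: [-180.0, 0.1, -9.0]
contact_force: [-2.3, 1.6, -0.9]
opening: 0.038
finger_force: 0.9
```

```bash
python3 -m jog '[[[0,0.0006,0],[0,0,0],0.45],[[0,0.0006,0],[0,0,0],0.45]]'
```

```text
time: 9.73
ee_pos: [0.5452, -0.0502, 0.0874]
ee_rot: [-180.0, 0.0, -9.0]
contact_force: [-1.4, 2.7, -0.7]
opening: 0.0383
finger_force: 0.9
```

```bash
python3 - <<'E'
from h import *
print(sense()["contact_force"])
a=camera("scene")["pixels"][130:230,170:270];b=camera("wrist")["pixels"][100:300,156:356]
cv2.imwrite("pics/g.png",np.hstack([cv2.resize(a,(400,400)),cv2.resize(b,(400,400))])[:,:,::-1])
E
```

```text
[-1.41683775  2.71390776 -0.7173368 ]
```

View pics/g.png

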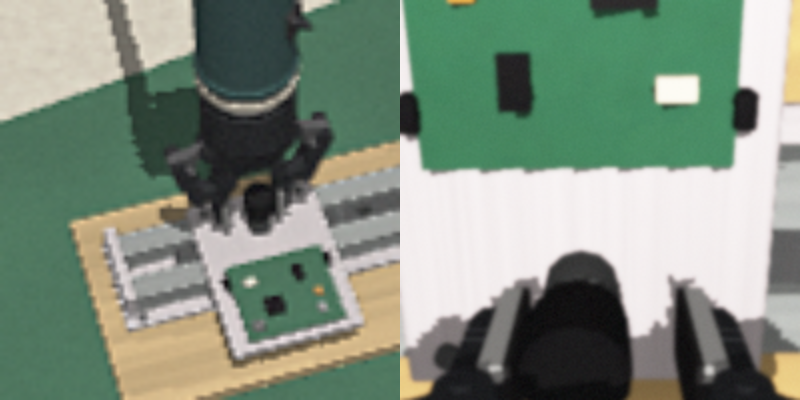

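Picture g: the collar's top face, visible as a lighter band at rows 285–305 in picture e, is hidden under the knob. The friction has also dropped, so the pin appears to be in. I do one more gentle push to feel the block.

```bash
python3 -m jog '[[[0,0.0006,0],[0,0,0],0.45],[[0,0.0006,0],[0,0,0],0.45]]'
```

```text
time: 10.0
ee_pos: [0.5453, -0.0509, 0.0875]
ee_rot: [-180.0, 0.0, -9.0]
contact_force: [-1.9, 1.1, -1.2]
opening: 0.0384
finger_force: 0.9
```

```bash
python3 -m jog '[[[0,0.0006,0],[0,0,0],0.45],[[0,0.0006,0],[0,0,0],0.45]]'
```

```text
time: 10.17
ee_pos: [0.5453, -0.0515, 0.0875]
ee_rot: [-180.0, -0.0, -9.0]
contact_force: [-2.1, 2.1, -0.9]
opening: 0.0384
finger_force: 0.9
```

```bash
python3 -m jog '[[[0,0.0006,0],[0,0,0],0.45],[[0,0.0006,0],[0,0,0],0.45]]'
```

```text
time: 10.33
ee_pos: [0.5452, -0.0519, 0.0875]
ee_rot: [-180.0, -0.0, -9.0]
contact_force: [-0.3, 3.2, -0.3]
opening: 0.0385
finger_force: 1.4
```

```bash
python3 -m jog '[[[0,0.0005,0],[0,0,0],0.45],[[0,0.0005,0],[0,0,0],0.45]]'
```

```text
time: 10.5
ee_pos: [0.5451, -0.052, 0.0875]
ee_rot: [-179.9, -0.0, -9.0]
contact_force: [0.0, 4.4, -0.9]
opening: 0.038
finger_force: 2.5
```

```bash
python3 -m jog '[[[0,0.0005,0],[0,0,0],0.45],[[0,0.0005,0],[0,0,0],0.45]]'
```

```text
time: 10.67
ee_pos: [0.5451, -0.0521, 0.0875]
ee_rot: [-179.9, 0.0, -9.0]
contact_force: [-0.8, 7.3, -1.2]
opening: 0.0385
finger_force: 3.3
```

```bash
python3 -m jog '[[[0,0.0005,0],[0,0,0],0.45],[[0,0.0005,0],[0,0,0],0.45]]'
```

```text
time: 10.83
ee_pos: [0.5451, -0.0523, 0.0875]
ee_rot: [-179.9, 0.0, -9.0]
contact_force: [0.1, 9.2, -1.5]
opening: 0.0383
finger_force: 4.2
```

The carriage is blocked: the force rises to 9 N with almost no travel. The total play was about 3 mm, as expected for the hole. I stop pushing, back off, open and lift away.

```bash
python3 -m jog '[[[0,-0.003,0],[0,0,0],0.45],[[0,-0.006,0],[0,0,0],0.45],[[0,-0.008,0],[0,0,0],0.6],[[0,-0.008,0],[0,0,0],0.8],[[0,-0.008,0],[0,0,0],0.9]]'; python3 -m jog '[[[0,0,-0.02],[0,0,0],0.9],[[0,0,-0.045],[0,0,0],0.9],[[0,0,-0.07],[0,0,0],0.9],[[0,0,-0.095],[0,0,0],0.9],[[0,0,-0.11],[0,0,0],0.9]]'; python3 -m jog '[[[0,0,0],[0,0,0],0.9],[[0,0,0],[0,0,0],0.9],[[0,0,0],[0,0,0],0.9]]'
python3 - <<'E'
from h import *
import pickle
s=sense();c=camera('wrist');pickle.dump((s,c),open('w3.pkl','wb'));print(s["ee_pos"])
p=pickle.load(open('w2.pkl','rb'))[1]["pixels"]
i=np.hstack([p[120:270,170:320],c["pixels"][120:270,170:320]]);cv2.imwrite("pics/w3.png",cv2.resize(i[:,:,::-1],(800,400)))
E
```

```text
time: 11.25
ee_pos: [0.5465, -0.0458, 0.0876]
ee_rot: [180.0, -0.0, -9.0]
contact_force: [-0.2, -1.0, -0.6]
opening: 0.073
finger_force: 0.0
time: 11.67
ee_pos: [0.5473, -0.0461, 0.2002]
ee_rot: [180.0, -0.2, -9.0]
contact_force: [0.6, -0.6, -0.6]
opening: 0.0768
finger_force: 0.0
time: 11.92
ee_pos: [0.5455, -0.0457, 0.1967]
ee_rot: [180.0, 0.1, -9.0]
contact_force: [-0.2, 1.2, 0.2]
opening: 0.0765
finger_force: 0.0
[ 0.545485   -0.04565948  0.1966795 ]
```

View pics/w3.png

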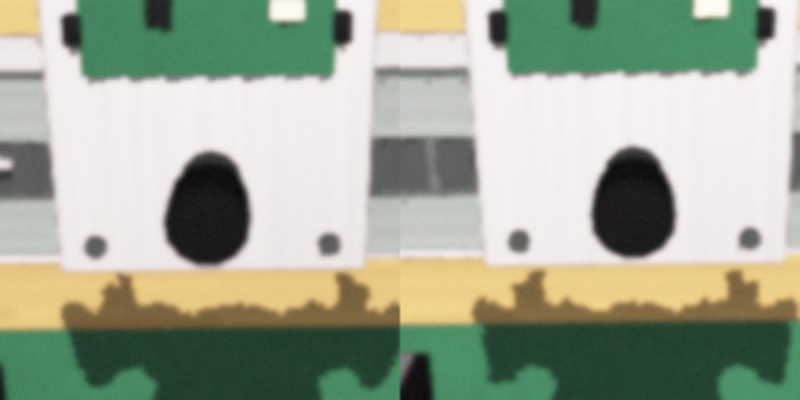

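The knob at (633,202) has the same height and shape over the plate as at the start, at (207,208), so the pin is fully home. The gripper is clear.

```bash
python3 -c "
from bench import *
print(hand_in())"
```

```text
the job is handed in; nothing more can be done
None
```

The carriage is one hole closer to the fume extractor with its pin fully home, the gripper has let go and is clear, and the job is handed in at about 12 s.

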